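Free a printing block from a clamp of unknown thread and put it away

TASK

The printing block is held on the sloped rest by a clamp with a red wing screw, and nobody remembers whether it is a left-hand or a right-hand thread: feel which way the screw gives and slacken it all the way, until the blue jaw has drawn right back, while the block still lies in place. Then take the block out and lay it flat, face up, in the tray compartment lined with green card, its brass end at the card's yellow end; set it down rather than drop it. Leave the screw slack and everything else where it is.

Things in the scene. Friction and masses are not known exactly. Their poses are not given: they have to be found in the camera images.
- rest: fixed wooden rest, left or right of the robot (tray on the other side), yaw up to 0.3 rad. Its 225 x 170 mm board slopes up at 22 degrees towards the rest's +x, away from the robot. Origin on the table; a point 140 mm above it (rest's z) lies on the board's surface. The block leans on a brass lip 5 mm high, 6 mm thick, along the low edge. A steel boss, 60 mm wide, 22 mm high, carries the screw
- screw (a joint): turn of the red wing screw, rad, counter-clockwise positive seen from above; starts within 0.1 of 0 = clamped. The thread's hand is hidden and varies: one way it turns freely (0.12 N m friction) to its end at 1.3 rad, the other way it meets a hard stop at about 0.2 rad. Stays where left. Either way the jaw draws back 28 mm x (1 - cos turn); slack = past 0.95 rad on the side that gives
- wing_mid (a point): centre of the red wing, a bar 56 long x 13 thick x 28 mm high. Axes turn with the screw: z = screw axis outwards, square to the board (22 degrees from vertical, leaning to the robot); y along the wing, level at turn 0; x across its thickness. 50 mm out from the board; lower edge 14 mm above the boss; 136 mm up the slope from the block's middle. Grasp along the axis, across the thickness
- jaw_nose (a point): midway between the tips of the blue jaw's two arms (14 mm wide, 86 mm apart, 32 mm high), which slide up the slope as the screw slackens. Clamped, their noses overlap the block's upper edge by 6 mm, 2 mm above its face. The block's middle 70 mm stays free between the arms; a crossbar 16 mm high lies 57 mm up the slope from the block's middle when clamped, more when slack
- block_mid (a point): centre of the loose printing block: wooden mount, grey metal face, 14 mm brass end at +y; 110 long (y) x 30 wide (x) x 24 mm thick (z); z points out of its face. It lies on the slope, tilted 22 degrees, long side level. 0.10 to 0.20 kg. Grasp across its 30 mm width at the middle, between the jaw's arms
- block_brass (a point): middle of the block's brass end face, 55 mm from its centre along its +y
- tray: fixed wooden tray, 148 (x) x 134 (y) x 12 mm high, origin at the centre of its underside, with three compartments side by side along x (pitch 48 mm), each 126 long (y) x 44 mm wide inside with 8 mm high walls 4 mm thick over a 4 mm floor. Brass edge at its +y end. Yaw up to 0.35 rad
- slot (a point): middle of the top of the thin green card (1 mm) that lines the block's compartment; any of the three may be the one. y along the compartment towards the card's yellow end, x across, z up. The block laid home has its centre 12 mm above this point
- strip_a_mid (a point): centre of a grey metal strip, 106 x 26 x 9 mm, loose in another compartment; leave it
- strip_b_mid (a point): centre of a wooden strip, 106 x 26 x 9 mm, loose in another compartment; leave it
- ink_knife: ink spatula, 190 mm, lying between rest and tray; leave it
- ink_can: ink can, 72 mm diameter, 75 mm high, origin under its centre; leave it
- jar: jar, 60 mm diameter, 90 mm high, origin under its centre; leave it
- brush_pot: white pot, 76 mm diameter, 95 mm high, origin under its centre; leave it
- mallet: hammer, 240 mm, lying at the right; leave it
- brayer: hand ink roller, about 150 mm, lying at the left; leave it
Things that resemble listed ones, but are neither listed nor needed, are in the scene too. What is meant by the part that bears slot is not brown, and is the smaller of those in its own colour. What is shaped like the part that bears block_mid but orange is not meant.

How it is judged:
By the outcome, as a careful person would: the job done as asked, in the order asked, and still so for the second after the job is handed in, with the robot touching nothing.
It also fails if it takes over 61 s, if anything falls off the work surface, if the arm or the gripper's body presses on something with over 40 N, if the wrist force passes 120 N, or if a joint passes its speed limit or range.

ROBOT

A 6-joint arm with a two-finger parallel gripper is mounted at the origin on the work surface. World frame = base frame: x ahead of the robot, y to its left, z up, the work surface at z = 0. Lengths are in m, angles in rad, forces in N, time in s.
With the tool pointing down it reaches from about 0.3 to 0.775 m from the base axis. Payload 14.6 kg.
Tool frame: the origin (TCP) lies on the centre line of the jaws, within the pads' length; the fingertips stand ctrl.tcp_to_tips ahead of it and the grasp point (between the pads) lies 2 mm behind it (ctrl.tcp_to_tips is the distance from the TCP to the fingertips, in m); z points along the fingers, y is the line along which they close (so a half turn about z gives the same grasp; the last joint's range is limited). The gripper opens to 94 mm and grips with 3 to 60 N. Pads are 16 mm wide; open, the fingers measure 119 mm over their backs; the gripper's body (75 mm by 177 mm) begins 78 mm behind the grasp point.
Start: joints at [1.143, 0.3, 1.521, -0, 1.321, -0.067], TCP at [0.194, 0.515, 0.222] pointing down, gripper open.
Joint ranges: [-3.03, 3.03], [-0.79, 2.21], [0.23, 2.52], [-1.04, 4.18], [0, 3.07], [-2.55, 2.55]. Speed limits (rad/s): [2.22, 2.22, 2.57, 3.14, 3.14, 3.14].

INTERFACE

Orientations are given as [roll, pitch, yaw] about the fixed x, y, z axes, in that order (R = Rz(yaw) Ry(pitch) Rx(roll)).
In Python, from station import telemetry, viewer, hand_in, ctrl gives the robot as it stands.
- The arm moves only by the tool step_arm, never from a script. Its argument "plan" is a list of rows, each an object of numbers: "dx", "dy", "dz": the shift along the tool's x, y, z scaled (see below); "rx", "ry", "rz": the turn, a rotation vector about the tool's x, y, z scaled (see below); "claw": the closure, from 0 (fully open) to 1 (shut). In form: [{"dx": .., "dy": .., "dz": .., "rx": .., "ry": .., "rz": .., "claw": ..}, ...]. A call has 1 to 10 rows; each row shifts and turns the commanded pose from where the row before left it, along the tool's axes as they then stand; what a row does not reach is not made up. The controller multiplies each number of a shift by 0.1 m and each number of a turn by 90 degrees. A row lasts 1/10 s, in which the tool goes at most 50 mm and 8.59 degrees, less where a joint would pass 70% of its speed; a pose out of reach is approached as far as the arm can. A call with a number of a shift or a turn outside -1 to 1 is refused whole. A call with a gripper value outside its range is refused whole. The fingers move at their own pace and stop on an object; "grip_force" is the grip in N (left out, the last holds). Time passes only in rows, so rows that do not move let the fingers close. It gives the time, the measured TCP pose, the force, the opening and the grip force at its end, in the units of the state.
- telemetry.get_obs(): the state, without advancing time (a new reading comes with each control period).
- viewer.camera(name): name is "scene" or "top"; returns a dict with "img" (480x640x3 uint8, red, green, blue), "z_map" (480x640 float32, m along the optical axis (not along the pixel's ray), 0 where there is no reading), "fx", "fy", "cx", "cy" (pixels), "R" (3x3) and "t" (3): a world point X has camera coordinates R X + t. Camera axes: x right, y down, z forward; pixel columns grow to the right and rows downward; lengths in m; the calibration is good to about 2 mm. A picture is of the moment at which its call begins.
- hand_in(): hands the job in; it is judged then, once.
Trained networks look in a picture, given as the dict that the camera call returned (one of the last four; its "shot" number tells which), for a name from the list of things; names that differ only in an ending like _2 or _b are one class to them, and where a whole thing is asked for, a point or a joint stands for the part that bears it (a point fixed in the world has none). Each returns a list of dicts, best first, with "score" (0 to 1); they miss things now and then, are a little off and sometimes report something else, mostly with a low value. They report only what shows in the picture. A call takes as long as a camera call. They do not tell look-alikes from the thing itself.
- viewer.recognise(target, picture): "rect" ([left, top, right, bottom] in pixels, round what is visible of it).
The state is a dict: "time_s": time; "qpos": joint angles; "joint_vel": joint speeds; "tau": joint torques, N m; "ee_pos": TCP position; "eef_rot": TCP orientation; "force": force on the tool from outside, world axes, zero at the start; "moment": the same for the moment, N m; "grip_width": finger opening in m; "grip_force": force on a finger pad.
Only numpy, scipy, OpenCV 4.12 (cv2) and the standard library are available. Lean on these libraries where they do the work, as an engineer would, in place of code of your own. Each camera call takes 0.05 s, during which the arm holds its last target. There are 200 camera calls.

## Working session

There is one attempt and no reset: what is moved stays moved. The work goes in short steps, Python scripts to look and compute and a tool call to move; the robot and the scene stay as the last step left them, time stands still between calls to the robot, and variables do not carry over. Pictures are saved under pics/ and viewed, at most 10 in all, crops included, and the job is handed in when it is done.

Besides the shell and the picture viewer there is one more tool, called after ">>>" in YAML: its name, and indented under it one key for each argument. step_arm: Moves the arm, as the interface text tells. Shifts and turns lie within -1 to 1; 1 stands for 0.1 m of shift or 90 degrees of turn. Its arguments: {"type":"object","properties":{"plan":{"type":"array"},"grip_force":{"type":"number"}},"required":["plan"]}

```bash
mkdir -p pics; cat > h.py <<'E'
import numpy as np, cv2, pickle
from scipy.spatial.transform import Rotation as Ro
from station import telemetry, viewer, hand_in, ctrl
def world(p):
    z=p["z_map"]; v,u=np.mgrid[0:480,0:640]
    c=np.stack([(u-p["cx"])/p["fx"]*z,(v-p["cy"])/p["fy"]*z,z],-1)
    W=(c-p["t"])@p["R"]
    W[z==0]=np.nan
    return W
def proj(p,X):
    c=p["R"]@np.array(X)+p["t"]; return [p["fx"]*c[0]/c[2]+p["cx"],p["fy"]*c[1]/c[2]+p["cy"]]
def save(n,im): cv2.imwrite(n,im[...,::-1])
E
python3 - <<'E'
from h import *
o=telemetry.get_obs(); print(o["time_s"],o["ee_pos"],o["eef_rot"],ctrl.tcp_to_tips,o["grip_width"])
for n in("top","scene"):
    p=viewer.camera(n); save(f"pics/{n}0.png",p["img"]); pickle.dump(p,open(n+"0.pkl","wb"))
    for k in("screw","jaw_nose","block_mid","slot","strip_a_mid","tray","rest"):
        print(n,k,[(np.round(d["rect"]).astype(int).tolist(),round(d["score"],2)) for d in viewer.recognise(k,p)[:4]])
E
```

```text
0.0 [0.19406223 0.51436434 0.22188072] [-3.14044331e+00 -7.19741900e-05  2.78078240e+00] 0.017 0.09385649318899392
top screw [([217, 151, 245, 165], 0.63)]
top jaw_nose [([198, 125, 275, 230], 0.73), ([210, 181, 256, 217], 0.58)]
top block_mid [([196, 250, 240, 283], 0.86), ([209, 208, 256, 224], 0.8), ([481, 233, 547, 321], 0.19)]
top slot [([397, 216, 447, 244], 0.92), ([353, 286, 426, 323], 0.88), ([412, 355, 469, 386], 0.88)]
top strip_a_mid [([387, 182, 432, 204], 0.7), ([384, 178, 450, 250], 0.48)]
top tray [([385, 178, 454, 247], 0.61)]
top rest [([199, 125, 277, 233], 0.83), ([478, 151, 521, 188], 0.69)]
scene screw [([318, 315, 338, 343], 0.65), ([221, 226, 253, 248], 0.32)]
scene jaw_nose [([329, 298, 378, 350], 0.89)]
scene block_mid [([346, 294, 386, 339], 0.83), ([390, 300, 416, 346], 0.66), ([225, 329, 259, 370], 0.58)]
scene slot [([301, 153, 338, 172], 0.87), ([286, 189, 341, 229], 0.69)]
scene strip_a_mid [([213, 239, 245, 257], 0.82)]
scene tray [([208, 211, 274, 270], 0.86)]
scene rest [([273, 291, 397, 404], 0.85), ([189, 147, 269, 172], 0.42)]
```

View pics/top0.png

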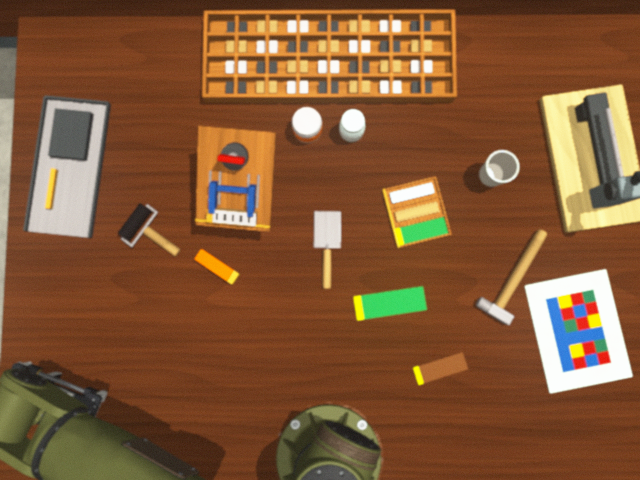

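View pics/scene0.png

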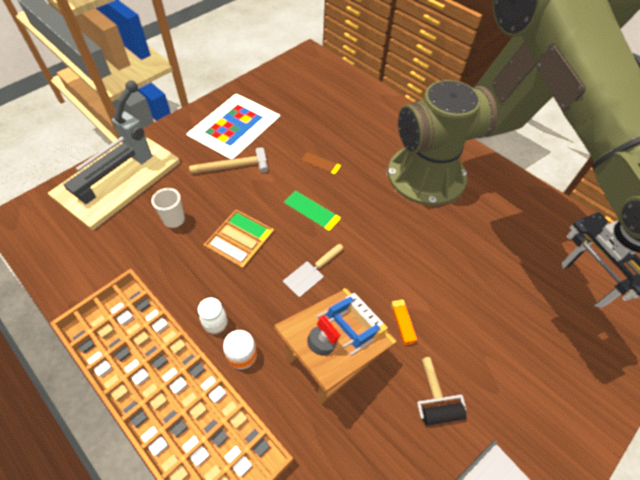

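The top picture shows the rest at (235,180) with the red wing at (231,158) and the block at (233,216). The tray is at (417,212), with the in-tray green card at (422,232) and its yellow end at left (399,236). The orange block (217,266), the big green card (390,303) and the brown one are decoys.

```bash
cat > m.py <<'E'
from h import *
p=pickle.load(open("top0.pkl","rb")); W=world(p); I=p["img"]; hsv=cv2.cvtColor(I,cv2.COLOR_RGB2HSV)
def reg(r):
    m=np.zeros((480,640),bool); m[r[1]:r[3],r[0]:r[2]]=1; return m
def stat(n,m):
    X=W[m]; X=X[~np.isnan(X[:,0])]; print(n,len(X),np.round(np.median(X,0),4),np.round(X.min(0),3),np.round(X.max(0),3)); return X
h,s,v=[hsv[...,i].astype(int) for i in range(3)]
red=((h<6)|(h>174))&(s>190)&(v>150)
X=stat("red",red&reg([205,140,260,175]))
d=X[:,:2]-X[:,:2].mean(0); e=np.linalg.svd(d,full_matrices=0)[2][0]; print("wing dir",e, "mean",X.mean(0))
blue=(h>100)&(h<125)&(s>140)
X=stat("blue",blue&reg([195,165,275,225]))
green=(h>50)&(h<75)&(s>150)
m=(green&reg([380,205,460,255])).astype(np.uint8)
stat("green",m>0); 
def rect(n,m):
    c=max(cv2.findContours(m,0,1)[0],key=cv2.contourArea); r=cv2.minAreaRect(c); b=cv2.boxPoints(r); print(n,np.round(r[0],1),np.round(r[1],1),r[2]); return b
b=rect("green",m)
yel=(h>22)&(h<32)&(s>190)&(v>180)
X=stat("yellow",yel&reg([385,215,415,255]))
m2=(((green|yel)&reg([385,205,460,255])).astype(np.uint8)); b=rect("card",m2); print(b.tolist())
def at(px,z):
    r=np.array([(px[0]-p["cx"])/p["fx"],(px[1]-p["cy"])/p["fy"],1]); o=-p["R"].T@p["t"]; r=p["R"].T@r; return o+r*(z-o[2])/r[2]
for q in b: print(np.round(at(q,0.005),4))
print("card c",at(b.mean(0),.005))
# board plane
m=reg([199,130,275,225])&(h>8)&(h<20)&(s>100)
X=W[m]; X=X[~np.isnan(X[:,0])]; X=X[X[:,2]>.08]
for _ in range(6):
    c=X.mean(0); n=np.linalg.svd(X-c,full_matrices=0)[2][2]; n*=np.sign(n[2]); X=X[abs((X-c)@n)<.006]
print("plane",c,n,"tilt",np.degrees(np.arccos(n[2])),"yaw",np.arctan2(-n[1],-n[0]),len(X))
for a,sc,r in(("top",8,[190,120,280,235]),("scene",6,[270,280,400,360])):
    q=pickle.load(open(a+"0.pkl","rb"))["img"][r[1]:r[3],r[0]:r[2]]
    save(f"pics/{a}c.png",cv2.resize(q,None,fx=5,fy=5,interpolation=2))
E
python3 m.py
```

```text
red 176 [0.666  0.2058 0.228 ] [0.657 0.178 0.209] [0.681 0.232 0.24 ]
wing dir [-0.13633173 -0.99066324] mean [0.66660488 0.20517043 0.22775223]
blue 491 [0.6065 0.2157 0.1603] [0.556 0.161 0.145] [0.63  0.263 0.181]
green 635 [ 0.5412 -0.2355  0.0048] [ 0.514 -0.29  -0.007] [ 0.571 -0.182  0.014]
green [423.7 229.9] [14.8 43.7] 75.96376037597656
yellow 136 [ 0.5261 -0.1715  0.0065] [ 0.501 -0.184 -0.001] [ 0.573 -0.152  0.019]
card [423.7 229.9] [14.8 43.7] 75.96376037597656
[[400.76470947265625, 228.058837890625], [443.11767578125, 217.47061157226562], [446.7059326171875, 231.82354736328125], [404.35296630859375, 242.41177368164062]]
[ 0.546  -0.1791  0.005 ]
[ 0.5721 -0.283   0.005 ]
[ 0.5368 -0.2911  0.005 ]
[ 0.5107 -0.1874  0.005 ]
card c [ 0.54135436 -0.23511627  0.005     ]
plane [0.65784272 0.20165053 0.15716965] [-0.37203956  0.03555472  0.92753568] tilt 21.946126502759103 yaw -0.09527768460852488 4519
```

View pics/topc.png

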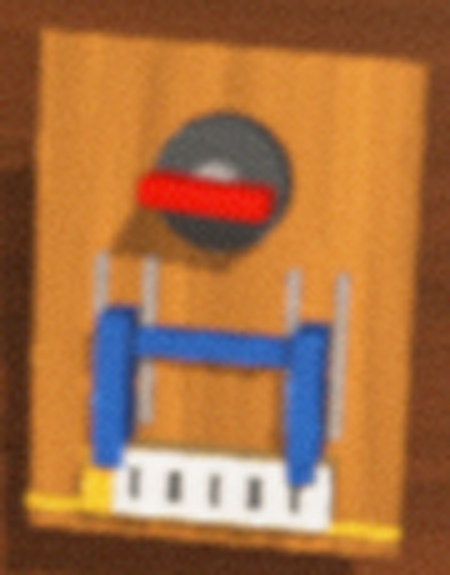

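View pics/scenec.png

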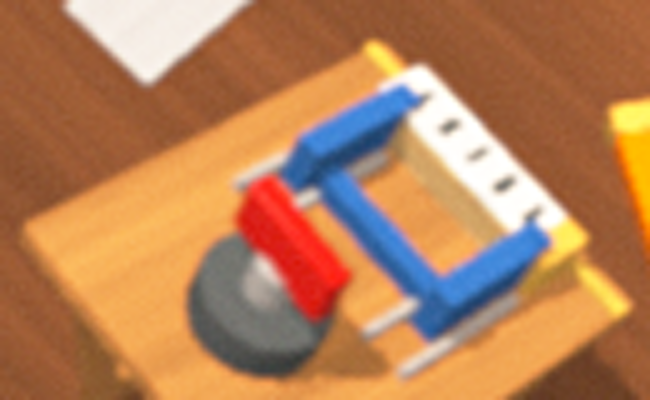

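Both crops show the block's brass end at rest's +y (world +y, left), and the yellow end of the card is also at +y. Next I check the block and tray numerically and plan the first move.

```bash
cat > plan.py <<'E'
from h import *
def plan(P,R,N=None,P0=None,R0=None,digits=3):
    o=telemetry.get_obs()
    P0=np.array(o["ee_pos"]) if P0 is None else P0
    R0=Ro.from_euler("xyz",o["eef_rot"]) if R0 is None else R0
    rv=(R0.inv()*R).as_rotvec(); d=np.array(P)-P0
    n=N or int(max(np.ceil(np.linalg.norm(d)/.035),np.ceil(np.degrees(np.linalg.norm(rv))/7.5),1))
    print("n",n,"rot/row",np.round(rv/n/(np.pi/2),digits).tolist())
    for i in range(n):
        Ri=R0*Ro.from_rotvec(rv*i/n); s=Ri.inv().apply(d/n)/.1
        print(np.round(s,digits).tolist())
def frame(z,y):
    z=np.array(z)/np.linalg.norm(z); y=np.array(y)-np.dot(y,z)*z; y/=np.linalg.norm(y)
    return Ro.from_matrix(np.stack([np.cross(y,z),y,z],1))
yaw=-.094; t=np.radians(22)
n=np.array([-np.sin(t)*np.cos(yaw),-np.sin(t)*np.sin(yaw),np.cos(t)])
u=np.array([np.cos(t)*np.cos(yaw),np.cos(t)*np.sin(yaw),np.sin(t)]); w=np.cross(n,u)
wing=np.array([.6712,.2046,.2164])
E
cat > m2.py <<'E'
import io,contextlib
with contextlib.redirect_stdout(io.StringIO()): exec(open("m.py").read())
from plan import *
print("n",n,"u",u)
c0=np.array([.6578,.2017,.1572])
# block face: bright white/ brass pixels
wh=reg([200,205,262,230])&(v>190)&(s<60); 
X=W[wh]; X=X[~np.isnan(X[:,0])]; print("face height over board",np.median((X-c0)@n))
def pl(px,hh):
    r=np.array([(px[0]-p["cx"])/p["fx"],(px[1]-p["cy"])/p["fy"],1]); o=-p["R"].T@p["t"]; r=p["R"].T@r
    return o+r*(((c0+hh*n-o)@n)/(r@n))
ys,xs=np.where(wh); Q=np.array([pl((a,b),.024) for a,b in zip(xs,ys)])
q=(Q-c0); U=q@u; V=q@w; print("U range",np.percentile(U,[0,2,50,98,100]).round(4),"V",np.percentile(V,[0,2,50,98,100]).round(4))
ye=reg([200,205,262,230])&yel; ys,xs=np.where(ye); Q=np.array([pl((a,b),.024) for a,b in zip(xs,ys)]); q=Q-c0; print("yel V",np.sort(q@w).round(3)[-30:],"U",np.sort(q@u).round(3)[-5:])
print("wing UV",(wing-c0)@u,(wing-c0)@w,(wing-c0)@n)
ys,xs=np.where(red&reg([205,140,260,175])); Q=np.array([pl((a,b),.064) for a,b in zip(xs,ys)])-c0; print("wing top rng U",np.percentile(Q@u,[2,98]),"V",np.percentile(Q@w,[1,50,99]))
# tray
tm=(reg([375,170,462,255])&((v>165)|(green))).astype(np.uint8); tm=cv2.morphologyEx(tm,cv2.MORPH_CLOSE,np.ones((5,5)))
c=max(cv2.findContours(tm,0,1)[0],key=cv2.contourArea); r=cv2.minAreaRect(c); bb=cv2.boxPoints(r)
B=np.array([at(a,.012) for a in bb]); print("tray",B.round(4).tolist(),"sides",np.linalg.norm(B[1]-B[0]),np.linalg.norm(B[2]-B[1]),"c",B.mean(0))
for a,b in((0,1),(1,2)): print("ang",np.arctan2(*(B[b]-B[a])[[1,0]]))
save("pics/tray.png",cv2.resize(I[165:260,370:470],None,fx=6,fy=6,interpolation=2))
print("PLAN"); R=frame(-n,Ro.from_rotvec(-.04*n).apply(u)); plan(wing+.09*n+np.array([0,0,0]),R); print(R.as_euler("xyz"),wing+.09*n)
E
python3 m2.py
```

```text
n [-0.3729528   0.03516119  0.92718385] u [ 0.92309057 -0.08702699  0.37460659]
face height over board 0.023909910840565256
U range [-0.1172 -0.1167 -0.1033 -0.0884 -0.0876] V [-0.0499 -0.0487 -0.0016  0.0431  0.0453]
yel V [-0.063 -0.061 -0.059  0.052  0.052  0.052  0.052  0.052  0.052  0.054
  0.054  0.054  0.054  0.054  0.054  0.056  0.056  0.056  0.056  0.056
  0.056  0.058  0.058  0.059  0.074] U [-0.105 -0.105 -0.104 -0.103 -0.102]
wing UV 0.034293745724135974 0.004144943079692174 0.04999368411183974
wing top rng U [0.02728134 0.04200635] V [-0.02243768  0.00488164  0.03056197]
tray [[0.6425, -0.1323, 0.012], [0.6776, -0.2656, 0.012], [0.531, -0.3007, 0.012], [0.4964, -0.1687, 0.012]] sides 0.13782414387360137 0.15076991345202068 c [ 0.58686778 -0.21685449  0.012     ]
ang -1.312960140282652
ang -2.9066327892682335
PLAN
n 16 rot/row [-0.013, -0.01, 0.053]
[-0.327, -0.082, -0.048]
[-0.333, -0.053, -0.045]
[-0.337, -0.025, -0.04]
[-0.339, 0.004, -0.035]
[-0.338, 0.033, -0.03]
[-0.334, 0.061, -0.024]
[-0.328, 0.089, -0.017]
[-0.32, 0.116, -0.01]
[-0.309, 0.143, -0.002]
[-0.296, 0.168, 0.005]
[-0.281, 0.192, 0.014]
[-0.264, 0.214, 0.022]
[-0.245, 0.234, 0.031]
[-0.224, 0.253, 0.039]
[-0.202, 0.27, 0.048]
[-0.178, 0.285, 0.057]
[ 2.75789808 -0.01498083  1.4397062 ] [0.63763425 0.20776451 0.29984655]
```

```bash
ls
```

```text
h.py
m.py
m2.py
pics
plan.py
scene0.pkl
top0.pkl
```

View pics/tray.png

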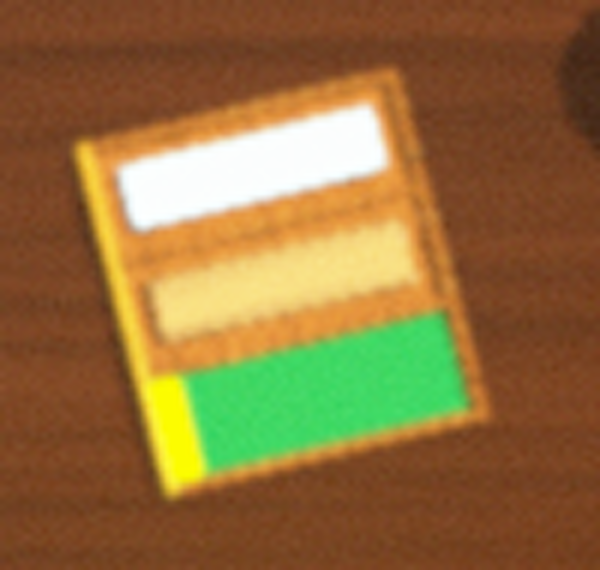

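The tray crop shows the card in the near compartment, yellow at the left (pixel (175,435) in the crop). The measurements agree: the block's middle is 136 mm down the slope from the wing, and the slot is at about (0.540,-0.228) with yaw 0.245.

>>> step_arm:
  plan:
    - {"dx": -0.327, "dy": -0.082, "dz": -0.248, "rx": -0.013, "ry": -0.01, "rz": 0.053, "claw": 0}
    - {"dx": -0.333, "dy": -0.053, "dz": -0.245, "rx": -0.013, "ry": -0.01, "rz": 0.053, "claw": 0}
    - {"dx": -0.337, "dy": -0.025, "dz": -0.04, "rx": -0.013, "ry": -0.01, "rz": 0.053, "claw": 0}
    - {"dx": -0.339, "dy": 0.004, "dz": -0.035, "rx": -0.013, "ry": -0.01, "rz": 0.053, "claw": 0}
    - {"dx": -0.338, "dy": 0.033, "dz": -0.03, "rx": -0.013, "ry": -0.01, "rz": 0.053, "claw": 0}
    - {"dx": -0.334, "dy": 0.061, "dz": -0.024, "rx": -0.013, "ry": -0.01, "rz": 0.053, "claw": 0}
    - {"dx": -0.328, "dy": 0.089, "dz": -0.017, "rx": -0.013, "ry": -0.01, "rz": 0.053, "claw": 0}
    - {"dx": -0.32, "dy": 0.116, "dz": -0.01, "rx": -0.013, "ry": -0.01, "rz": 0.053, "claw": 0}
    - {"dx": -0.309, "dy": 0.143, "dz": -0.002, "rx": -0.013, "ry": -0.01, "rz": 0.053, "claw": 0}
    - {"dx": -0.296, "dy": 0.168, "dz": 0.005, "rx": -0.013, "ry": -0.01, "rz": 0.053, "claw": 0}

```text
time_s: 1.8
ee_pos: [0.4714, 0.3211, 0.3116]
eef_rot: [2.897, 0.058, 1.933]
force: [0.6, 0.7, 0.2]
grip_width: 0.094
grip_force: 0.0
```

>>> step_arm:
  plan:
    - {"dx": -0.281, "dy": 0.192, "dz": 0.014, "rx": -0.013, "ry": -0.01, "rz": 0.053, "claw": 0}
    - {"dx": -0.264, "dy": 0.214, "dz": 0.022, "rx": -0.013, "ry": -0.01, "rz": 0.053, "claw": 0}
    - {"dx": -0.245, "dy": 0.234, "dz": 0.031, "rx": -0.013, "ry": -0.01, "rz": 0.053, "claw": 0}
    - {"dx": -0.224, "dy": 0.253, "dz": 0.039, "rx": -0.013, "ry": -0.01, "rz": 0.053, "claw": 0}
    - {"dx": -0.202, "dy": 0.27, "dz": 0.048, "rx": -0.013, "ry": -0.01, "rz": 0.053, "claw": 0}
    - {"dx": -0.178, "dy": 0.285, "dz": 0.057, "rx": -0.013, "ry": -0.01, "rz": 0.053, "claw": 0}
    - {"dx": 0, "dy": 0, "dz": 0, "rx": 0, "ry": 0, "rz": 0, "claw": 0}
    - {"dx": 0, "dy": 0, "dz": 0, "rx": 0, "ry": 0, "rz": 0, "claw": 0}

```text
time_s: 2.6
ee_pos: [0.6362, 0.2062, 0.3403]
eef_rot: [2.761, -0.007, 1.433]
force: [-0.3, 0.2, -0.1]
grip_width: 0.0939
grip_force: 0.0
```

```bash
cat > p1.py <<'E'
from plan import *
o=telemetry.get_obs(); print(o["time_s"],o["ee_pos"],np.round(o["qpos"],2),np.round(o["force"],1),np.round(o["moment"],2))
R=frame(-n,Ro.from_rotvec(-.04*n).apply(u)); plan(wing,R,N=5)
E
python3 p1.py
```

```text
2.6 [0.63619427 0.20620215 0.34030307] [ 0.32  0.33  1.26 -0.17  1.21  0.49] [-0.3  0.2 -0.1] [-0.07  0.2  -0.  ]
n 5 rot/row [-0.0, 0.001, -0.0]
[0.005, -0.027, 0.256]
[0.004, -0.028, 0.256]
[0.004, -0.028, 0.256]
[0.003, -0.028, 0.256]
[0.003, -0.028, 0.256]
```

>>> step_arm:
  plan:
    - {"dx": 0.02, "dy": -0.14, "dz": 0.256, "rx": 0, "ry": 0.005, "rz": 0, "claw": 0}
    - {"dx": 0, "dy": 0, "dz": 0.256, "rx": 0, "ry": 0, "rz": 0, "claw": 0}
    - {"dx": 0, "dy": 0, "dz": 0.256, "rx": 0, "ry": 0, "rz": 0, "claw": 0}
    - {"dx": 0, "dy": 0, "dz": 0.256, "rx": 0, "ry": 0, "rz": 0, "claw": 0}
    - {"dx": 0, "dy": 0, "dz": 0.22, "rx": 0, "ry": 0, "rz": 0, "claw": 0.4}
    - {"dx": 0, "dy": 0, "dz": 0, "rx": 0, "ry": 0, "rz": 0, "claw": 0.6}
    - {"dx": 0, "dy": 0, "dz": 0, "rx": 0, "ry": 0, "rz": 0, "claw": 0.6}
  grip_force: 15

```text
time_s: 3.3
ee_pos: [0.6693, 0.2061, 0.2208]
eef_rot: [2.76, -0.014, 1.437]
force: [-1.4, 1.1, -0.3]
grip_width: 0.0731
grip_force: 0.0
```

```bash
python3 p1.py; python3 - <<'E'
from h import *
p=viewer.camera("scene"); save("pics/s1.png",cv2.resize(p["img"][220:420,260:460],None,fx=3,fy=3,interpolation=2))
E
```

```text
3.3 [0.66926073 0.20606344 0.22082311] [ 0.3   0.46  1.35 -0.17  0.98  0.51] [-1.4  1.1 -0.3] [-0.04  0.21 -0.  ]
n 5 rot/row [-0.0, 0.0, -0.0]
[-0.003, 0.001, 0.01]
[-0.003, 0.001, 0.01]
[-0.003, 0.001, 0.01]
[-0.003, 0.001, 0.01]
[-0.003, 0.001, 0.01]
```

View pics/s1.png

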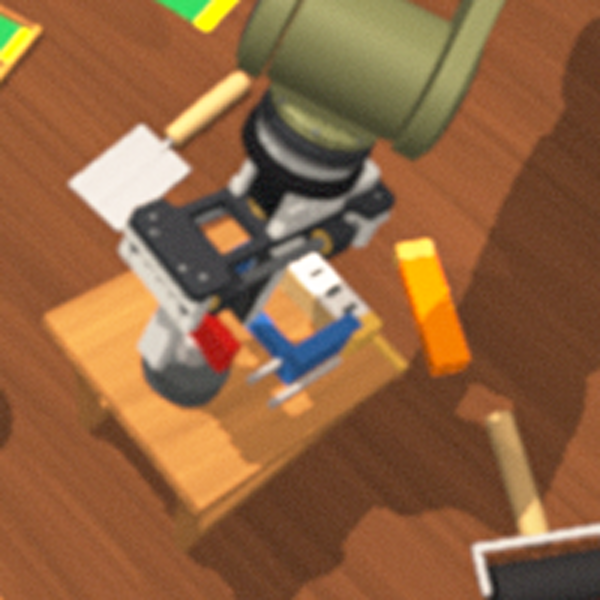

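The fingers straddle the red wing (crop (215,340)), one on each side. Now I close.

>>> step_arm:
  plan:
    - {"dx": -0.015, "dz": 0.03, "claw": 1}
    - {"claw": 1}
    - {"claw": 1}
    - {"claw": 1}
    - {"claw": 1}
    - {"claw": 1}
    - {"claw": 1}
    - {"claw": 1}
  grip_force: 6

```text
$.plan[0]: bad value
```

```bash
cat > st.py <<'E'
from plan import *
o=telemetry.get_obs(); R=Ro.from_euler("xyz",o["eef_rot"])
print(o["time_s"],np.round(o["ee_pos"],4),"q",np.round(o["qpos"],2),"w",o["grip_width"],"gf",o["grip_force"])
print("F tool",R.inv().apply(o["force"]).round(1),"M tool",R.inv().apply(o["moment"]).round(3))
x=R.apply([1,0,0]); print("angle about n (rad)",np.arctan2(-x@u,x@w), "ang with -w", np.arctan2(x@u,-x@w),"U,V,N of TCP",[(np.array(o["ee_pos"])-[.6578,.2017,.1572])@k for k in(u,w,n)])
E
python3 st.py
```

```text
3.35 [0.6695 0.206  0.2217] q [ 0.3   0.46  1.35 -0.17  0.98  0.51] w 0.06956410741958878 gf 0.0
F tool [ 0.5  0.2 -0.5] M tool [ 0.155 -0.068  0.009]
angle about n (rad) -0.04288099281666028 ang with -w 3.098711660773133 U,V,N of TCP [np.float64(0.03459675945498221), np.float64(0.005415542038185083), np.float64(0.05559057322607275)]
```

>>> step_arm:
  plan:
    - {"dx": -0.01, "dy": 0, "dz": 0.04, "rx": 0, "ry": 0, "rz": 0, "claw": 1}
    - {"dx": 0, "dy": 0, "dz": 0, "rx": 0, "ry": 0, "rz": 0, "claw": 1}
    - {"dx": 0, "dy": 0, "dz": 0, "rx": 0, "ry": 0, "rz": 0, "claw": 1}
    - {"dx": 0, "dy": 0, "dz": 0, "rx": 0, "ry": 0, "rz": 0, "claw": 1}
    - {"dx": 0, "dy": 0, "dz": 0, "rx": 0, "ry": 0, "rz": 0, "claw": 1}
    - {"dx": 0, "dy": 0, "dz": 0, "rx": 0, "ry": 0, "rz": 0, "claw": 1}
    - {"dx": 0, "dy": 0, "dz": 0, "rx": 0, "ry": 0, "rz": 0, "claw": 1}
    - {"dx": 0, "dy": 0, "dz": 0, "rx": 0, "ry": 0, "rz": 0, "claw": 1}
  grip_force: 8

```text
time_s: 4.15
ee_pos: [0.6701, 0.2045, 0.2159]
eef_rot: [2.762, -0.014, 1.436]
force: [-9.4, -1.0, 2.2]
grip_width: 0.0213
grip_force: 8.0
```

```bash
python3 st.py
```

```text
4.15 [0.6701 0.2045 0.2159] q [ 0.3   0.46  1.35 -0.17  0.98  0.51] w 0.021334274929307964 gf 7.999709844589233
F tool [-2.2 -7.7 -5.5] M tool [ 1.871 -0.258 -0.087]
angle about n (rad) -0.04336820508356224 ang with -w 3.098224448506231 U,V,N of TCP [np.float64(0.03315212167144145), np.float64(0.0039002541998948157), np.float64(0.04994516714930819)]
```

>>> step_arm:
  plan:
    - {"dx": 0, "dy": 0.02, "dz": 0, "rx": 0, "ry": 0, "rz": 0, "claw": 1}
    - {"dx": 0, "dy": 0.02, "dz": 0, "rx": 0, "ry": 0, "rz": 0, "claw": 1}
    - {"dx": 0, "dy": 0, "dz": 0, "rx": 0, "ry": 0, "rz": 0, "claw": 1}
    - {"dx": 0, "dy": 0, "dz": 0, "rx": 0, "ry": 0, "rz": 0, "claw": 1}
  grip_force: 8

```text
time_s: 4.55
ee_pos: [0.6728, 0.2041, 0.2169]
eef_rot: [2.765, -0.013, 1.436]
force: [-18.6, -0.2, 4.3]
grip_width: 0.0265
grip_force: 8.0
```

```bash
python3 st.py
```

```text
4.55 [0.6728 0.2041 0.2169] q [ 0.29  0.47  1.34 -0.17  0.99  0.5 ] w 0.026475986814996518 gf 8.002265989780426
F tool [ -2.6 -15.5 -10.8] M tool [ 3.505 -0.426 -0.159]
angle about n (rad) -0.04315690643858788 ang with -w 3.098435747151205 U,V,N of TCP [np.float64(0.03602015321102445), np.float64(0.0038149737728426073), np.float64(0.04979403380607926)]
```

>>> step_arm:
  plan:
    - {"dx": 0, "dy": -0.03, "dz": 0, "rx": 0, "ry": 0, "rz": 0, "claw": 1}
    - {"dx": 0, "dy": -0.03, "dz": 0, "rx": 0, "ry": 0, "rz": 0, "claw": 1}
    - {"dx": 0, "dy": -0.015, "dz": 0, "rx": 0, "ry": 0, "rz": 0, "claw": 1}
    - {"dx": 0, "dy": 0, "dz": 0, "rx": 0, "ry": 0, "rz": 0, "claw": 1}
    - {"dx": 0, "dy": 0, "dz": 0, "rx": 0, "ry": 0, "rz": 0, "claw": 1}
  grip_force: 8

```text
time_s: 5.05
ee_pos: [0.6695, 0.2044, 0.2158]
eef_rot: [2.755, -0.015, 1.436]
force: [16.0, 0.4, -3.8]
grip_width: 0.0214
grip_force: 8.0
```

```bash
python3 st.py
```

```text
5.05 [0.6695 0.2044 0.2158] q [ 0.3   0.46  1.36 -0.18  0.97  0.51] w 0.021417401600290105 gf 7.998770959675312
F tool [ 2.5 13.2  9.5] M tool [-2.234  0.347 -0.01 ]
angle about n (rad) -0.04399877103613827 ang with -w 3.097593882553655 U,V,N of TCP [np.float64(0.03254854058751226), np.float64(0.003824190480728851), np.float64(0.05004749697904698)]
```

The width sticks at 21 mm with both sides in contact, so the tips are probably on the thicker neck under the wing. I'll open a little, draw back 8 mm and re-close.

>>> step_arm:
  plan:
    - {"dx": 0, "dy": 0.03, "dz": 0, "rx": 0, "ry": 0, "rz": 0, "claw": 0.65}
    - {"dx": 0, "dy": 0, "dz": 0, "rx": 0, "ry": 0, "rz": 0, "claw": 0.65}
    - {"dx": 0, "dy": 0, "dz": -0.08, "rx": 0, "ry": 0, "rz": 0, "claw": 0.65}
    - {"dx": 0, "dy": 0, "dz": 0, "rx": 0, "ry": 0, "rz": 0, "claw": 1}
    - {"dx": 0, "dy": 0, "dz": 0, "rx": 0, "ry": 0, "rz": 0, "claw": 1}
    - {"dx": 0, "dy": 0, "dz": 0, "rx": 0, "ry": 0, "rz": 0, "claw": 1}
    - {"dx": 0, "dy": 0, "dz": 0, "rx": 0, "ry": 0, "rz": 0, "claw": 1}
    - {"dx": 0, "dy": 0, "dz": 0, "rx": 0, "ry": 0, "rz": 0, "claw": 1}
  grip_force: 8

```text
time_s: 5.85
ee_pos: [0.667, 0.2048, 0.2234]
eef_rot: [2.761, -0.014, 1.436]
force: [-8.0, -0.3, 2.1]
grip_width: 0.013
grip_force: 8.0
```

```bash
python3 st.py
```

```text
5.85 [0.667  0.2048 0.2234] q [ 0.3   0.45  1.35 -0.17  0.99  0.51] w 0.01298037500682536 gf 8.000404089689255
F tool [-1.4 -6.5 -4.9] M tool [ 1.291 -0.235  0.017]
angle about n (rad) -0.04351020928510631 ang with -w 3.098082444304687 U,V,N of TCP [np.float64(0.0330452768278081), np.float64(0.003906357119005331), np.float64(0.05802687267619588)]
```

>>> step_arm:
  plan:
    - {"dx": 0, "dy": -0.006, "dz": 0, "rx": 0, "ry": 0, "rz": 0, "claw": 1}
    - {"dx": 0, "dy": 0, "dz": 0, "rx": 0, "ry": 0, "rz": -0.06, "claw": 1}
    - {"dx": 0, "dy": 0, "dz": 0, "rx": 0, "ry": 0, "rz": -0.06, "claw": 1}
    - {"dx": 0, "dy": 0, "dz": 0, "rx": 0, "ry": 0, "rz": -0.06, "claw": 1}
    - {"dx": 0, "dy": 0, "dz": 0, "rx": 0, "ry": 0, "rz": 0, "claw": 1}
    - {"dx": 0, "dy": 0, "dz": 0, "rx": 0, "ry": 0, "rz": 0, "claw": 1}
  grip_force: 25

```text
time_s: 6.45
ee_pos: [0.6677, 0.2047, 0.2238]
eef_rot: [2.768, 0.09, 1.698]
force: [6.0, 0.9, -0.7]
grip_width: 0.0128
grip_force: 25.1
```

```bash
python3 st.py
```

```text
6.45 [0.6677 0.2047 0.2238] q [ 0.3   0.45  1.35 -0.17  0.99  0.22] w 0.012771271536189828 gf 25.08957803249359
F tool [0.2 5.4 2.9] M tool [-0.724 -0.046  0.245]
angle about n (rad) 0.23795906340922263 ang with -w -2.9036335901805708 U,V,N of TCP [np.float64(0.03385590851224399), np.float64(0.003934178057170635), np.float64(0.05812114166076971)]
```

>>> step_arm:
  plan:
    - {"dx": 0, "dy": 0, "dz": 0, "rx": 0, "ry": 0, "rz": -0.05, "claw": 1}
    - {"dx": 0, "dy": 0, "dz": 0, "rx": 0, "ry": 0, "rz": 0, "claw": 1}
    - {"dx": 0, "dy": 0, "dz": 0, "rx": 0, "ry": 0, "rz": 0, "claw": 1}
  grip_force: 25

```text
time_s: 6.75
ee_pos: [0.6678, 0.2044, 0.2238]
eef_rot: [2.776, 0.118, 1.771]
force: [5.8, -0.9, 0.6]
grip_width: 0.014
grip_force: 26.5
```

```bash
python3 st.py
```

```text
6.75 [0.6678 0.2044 0.2238] q [ 0.3   0.45  1.35 -0.17  0.99  0.15] w 0.014042356386140351 gf 26.481317540165037
F tool [-2.1  5.3  1.7] M tool [-0.676 -0.382  0.539]
angle about n (rad) 0.3159327903058045 ang with -w -2.8256598632839887 U,V,N of TCP [np.float64(0.033920795686916645), np.float64(0.0036704805028145797), np.float64(0.0581182911980888)]
```

The moment rises and the pads are prised open, so this is the hard stop. I turn the other way.

>>> step_arm:
  plan:
    - {"dx": 0, "dy": 0, "dz": 0, "rx": 0, "ry": 0, "rz": 0.08, "claw": 1}
    - {"dx": 0, "dy": 0, "dz": 0, "rx": 0, "ry": 0, "rz": 0.08, "claw": 1}
    - {"dx": 0, "dy": 0, "dz": 0, "rx": 0, "ry": 0, "rz": 0.08, "claw": 1}
    - {"dx": 0, "dy": 0, "dz": 0, "rx": 0, "ry": 0, "rz": 0.08, "claw": 1}
    - {"dx": 0, "dy": 0, "dz": 0, "rx": 0, "ry": 0, "rz": 0.08, "claw": 1}
    - {"dx": 0, "dy": 0, "dz": 0, "rx": 0, "ry": 0, "rz": 0, "claw": 1}
    - {"dx": 0, "dy": 0, "dz": 0, "rx": 0, "ry": 0, "rz": 0, "claw": 1}
  grip_force: 25

```text
time_s: 7.45
ee_pos: [0.6662, 0.2048, 0.223]
eef_rot: [2.778, -0.112, 1.185]
force: [-11.3, 1.3, 4.3]
grip_width: 0.013
grip_force: 25.1
```

```bash
python3 st.py
```

```text
7.45 [0.6662 0.2048 0.223 ] q [ 0.3   0.45  1.36 -0.17  0.99  0.77] w 0.012992935945532719 gf 25.114331245422363
F tool [-2.5 -8.6 -8.2] M tool [ 1.69  -0.781 -0.39 ]
angle about n (rad) -0.3114425154855621 ang with -w 2.830150138104231 U,V,N of TCP [np.float64(0.032112070167839624), np.float64(0.003913319009786126), np.float64(0.0580427874804267)]
```

>>> step_arm:
  plan:
    - {"dx": 0, "dy": -0.008, "dz": 0, "rx": 0, "ry": 0, "rz": 0.08, "claw": 1}
    - {"dx": 0, "dy": 0, "dz": 0, "rx": 0, "ry": 0, "rz": 0.08, "claw": 1}
    - {"dx": 0, "dy": 0, "dz": 0, "rx": 0, "ry": 0, "rz": 0, "claw": 1}
    - {"dx": 0, "dy": 0, "dz": 0, "rx": 0, "ry": 0, "rz": 0, "claw": 1}
  grip_force: 25

```text
time_s: 7.85
ee_pos: [0.6654, 0.2054, 0.2228]
eef_rot: [2.815, -0.197, 0.946]
force: [-11.2, 1.3, 3.2]
grip_width: 0.0128
grip_force: 25.0
```

```bash
python3 st.py
```

```text
7.85 [0.6654 0.2054 0.2228] q [ 0.3   0.45  1.36 -0.17  0.99  1.03] w 0.012789895830241947 gf 25.03067135810852
F tool [-4.8 -8.  -7.2] M tool [ 1.696 -0.976 -0.261]
angle about n (rad) -0.5625526110917648 ang with -w 2.579040042498028 U,V,N of TCP [np.float64(0.03127865488460731), np.float64(0.0043866619550144), np.float64(0.0580616453442891)]
```

>>> step_arm:
  plan:
    - {"dx": -0.004, "dy": -0.006, "dz": 0, "rx": 0, "ry": 0, "rz": 0.08, "claw": 1}
    - {"dx": 0, "dy": 0, "dz": 0, "rx": 0, "ry": 0, "rz": 0.08, "claw": 1}
    - {"dx": 0, "dy": 0, "dz": 0, "rx": 0, "ry": 0, "rz": 0.08, "claw": 1}
    - {"dx": 0, "dy": 0, "dz": 0, "rx": 0, "ry": 0, "rz": 0.08, "claw": 1}
    - {"dx": 0, "dy": 0, "dz": 0, "rx": 0, "ry": 0, "rz": 0.08, "claw": 1}
    - {"dx": 0, "dy": 0, "dz": 0, "rx": 0, "ry": 0, "rz": 0, "claw": 1}
    - {"dx": 0, "dy": 0, "dz": 0, "rx": 0, "ry": 0, "rz": 0, "claw": 1}
  grip_force: 25

```text
time_s: 8.55
ee_pos: [0.6643, 0.2071, 0.2222]
eef_rot: [2.995, -0.35, 0.312]
force: [-12.8, 10.9, 2.3]
grip_width: 0.0127
grip_force: 25.0
```

```bash
python3 st.py
```

```text
8.55 [0.6643 0.2071 0.2222] q [ 0.3   0.45  1.36 -0.17  0.99  1.66] w 0.012703100392644554 gf 25.0300070643425
F tool [ -7.5 -13.4  -7.3] M tool [ 2.786 -1.718 -0.248]
angle about n (rad) -1.1904849179740424 ang with -w 1.9511077356157507 U,V,N of TCP [np.float64(0.029835259311635335), np.float64(0.006000608151805405), np.float64(0.05806036719160218)]
```

>>> step_arm:
  plan:
    - {"dx": -0.01, "dy": -0.015, "dz": 0, "rx": 0, "ry": 0, "rz": 0.05, "claw": 1}
    - {"dx": 0, "dy": 0, "dz": 0, "rx": 0, "ry": 0, "rz": 0.03, "claw": 1}
    - {"dx": 0, "dy": 0, "dz": 0, "rx": 0, "ry": 0, "rz": 0, "claw": 1}
    - {"dx": 0, "dy": 0, "dz": 0, "rx": 0, "ry": 0, "rz": 0, "claw": 1}
  grip_force: 25

```text
time_s: 8.95
ee_pos: [0.6639, 0.2076, 0.2221]
eef_rot: [3.041, -0.368, 0.18]
force: [-3.7, 7.3, 0.4]
grip_width: 0.0124
grip_force: 25.1
```

```bash
python3 st.py
```

```text
8.95 [0.6639 0.2076 0.2221] q [ 0.3   0.45  1.36 -0.17  0.98  1.78] w 0.012448853533356915 gf 25.115123391151428
F tool [-2.  -7.7 -2. ] M tool [ 1.712 -0.644 -0.312]
angle about n (rad) -1.3159816465042438 ang with -w 1.8256110070855494 U,V,N of TCP [np.float64(0.02945449786387498), np.float64(0.006448589931620082), np.float64(0.05807748508851436)]
```

>>> step_arm:
  plan:
    - {"dx": 0, "dy": 0, "dz": 0, "rx": 0, "ry": 0, "rz": 0, "claw": 0.7}
    - {"dx": 0, "dy": 0, "dz": 0, "rx": 0, "ry": 0, "rz": 0, "claw": 0.7}
    - {"dx": 0, "dy": 0, "dz": 0, "rx": 0, "ry": 0, "rz": 0, "claw": 0.7}
    - {"dx": 0, "dy": 0, "dz": -0.2, "rx": 0, "ry": 0, "rz": 0, "claw": 0.7}
    - {"dx": 0, "dy": 0, "dz": -0.3, "rx": 0, "ry": 0, "rz": 0, "claw": 0.7}
    - {"dx": 0, "dy": 0, "dz": -0.3, "rx": 0, "ry": 0, "rz": 0, "claw": 0.55}
    - {"dx": 0, "dy": 0, "dz": 0, "rx": 0, "ry": 0, "rz": 0, "claw": 0.55}
  grip_force: 25

```text
time_s: 9.65
ee_pos: [0.635, 0.2095, 0.3014]
eef_rot: [3.04, -0.375, 0.179]
force: [0.0, -0.0, 0.5]
grip_width: 0.0406
grip_force: 0.0
```

```bash
python3 st.py; cat > m3.py <<'E'
from plan import *
for nm in("top","scene"):
    p=viewer.camera(nm); pickle.dump(p,open(nm+"1.pkl","wb"))
I=p["img"]; W=world(p); hsv=cv2.cvtColor(I,cv2.COLOR_RGB2HSV); h,s,v=[hsv[...,i].astype(int) for i in range(3)]
c0=np.array([.6578,.2017,.1572]); q=W-c0; U,V,N=q@u,q@w,q@n
p0=pickle.load(open("scene0.pkl","rb"))
for nm,pp in(("before",p0),("after",p)):
    q=world(pp)-c0; U,V,N=q@u,q@w,q@n; hs=cv2.cvtColor(pp["img"],cv2.COLOR_RGB2HSV).astype(int)
    bl=(hs[...,0]>100)&(hs[...,0]<125)&(hs[...,1]>140)&(abs(V)<.1)&(U<.05)&(N>-.01)&(N<.05)&(U>-.15)
    print(nm,"blue U",np.percentile(U[bl],[1,50,99]).round(4),bl.sum())
    rd=((hs[...,0]<6)|(hs[...,0]>174))&(hs[...,1]>190)&(abs(V)<.06)&(abs(U)<.08)&(N>.03)
    print("red U",U[rd].mean(),"V",V[rd].mean(),rd.sum(), np.percentile(V[rd],[2,98]))
    wh=(hs[...,2]>180)&(hs[...,1]<70)&(abs(V)<.07)&(abs(U+.1)<.04)&(N>.015)&(N<.035)
    if wh.sum(): print("white U",np.percentile(U[wh],[1,50,99]).round(4),"V",np.percentile(V[wh],[1,50,99]).round(4),"N",np.median(N[wh]))
save("pics/s2.png",cv2.resize(I[240:420,260:460],None,fx=3,fy=3,interpolation=2))
E
python3 m3.py
```

```text
9.65 [0.635  0.2095 0.3014] q [ 0.32  0.34  1.34 -0.17  1.12  1.78] w 0.040557473954963896 gf 0.0
F tool [ 0.2  0.1 -0.5] M tool [ 0.015 -0.244  0.089]
angle about n (rad) -1.3169302017698223 ang with -w 1.824662451819971 U,V,N of TCP [np.float64(0.03232136985321429), np.float64(0.005628871405062943), np.float64(0.14244558073401956)]
before blue U [-0.0911 -0.0411 -0.0264] 564
red U 0.036564880751937145 V 0.01168292116466977 287 [-0.01472931  0.03633887]
white U [-0.1179 -0.1026 -0.0728] V [-0.0459  0.0052  0.0497] N 0.024210512062440098
after blue U [-0.0698 -0.022  -0.0062] 521
red U 0.03996451251100008 V 0.01207265690855616 159 [0.00069678 0.02114071]
white U [-0.1182 -0.1013 -0.0752] V [-0.0466  0.0087  0.0485] N 0.024027180837530353
```

View pics/s2.png

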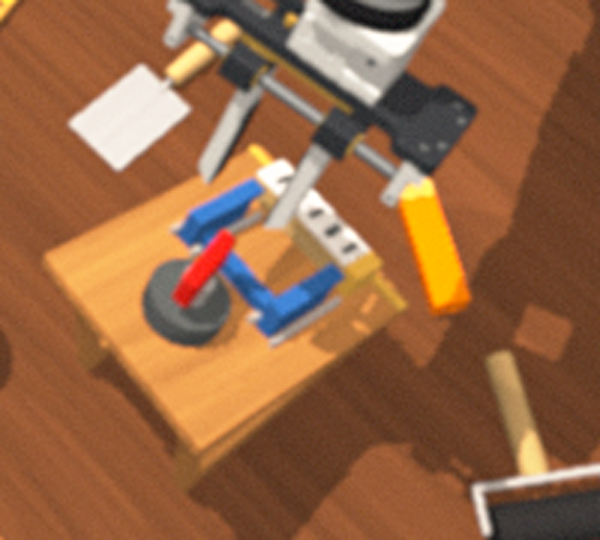

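The wing now points up the slope at (205,268), and the blue jaw has drawn back about 21 mm. The block is still in place at (320,215).

```bash
cat > p2.py <<'E'
from plan import *
c0=np.array([.6578,.2017,.1572]); plan(c0-.103*u+.005*w+.11*n,frame(-n,u),N=12)
E
python3 p2.py
```

```text
n 12 rot/row [0.0, 0.0, -0.07]
[-0.108, -0.028, 0.024]
[-0.104, -0.04, 0.024]
[-0.099, -0.051, 0.024]
[-0.093, -0.061, 0.024]
[-0.086, -0.071, 0.024]
[-0.077, -0.08, 0.024]
[-0.068, -0.088, 0.024]
[-0.058, -0.095, 0.023]
[-0.047, -0.101, 0.023]
[-0.036, -0.105, 0.023]
[-0.024, -0.109, 0.023]
[-0.012, -0.111, 0.023]
```

>>> step_arm:
  plan:
    - {"dx": -0.108, "dy": -0.028, "dz": 0.024, "rx": 0, "ry": 0, "rz": -0.07, "claw": 0.47}
    - {"dx": -0.104, "dy": -0.04, "dz": 0.024, "rx": 0, "ry": 0, "rz": -0.07, "claw": 0.47}
    - {"dx": -0.099, "dy": -0.051, "dz": 0.024, "rx": 0, "ry": 0, "rz": -0.07, "claw": 0.47}
    - {"dx": -0.093, "dy": -0.061, "dz": 0.024, "rx": 0, "ry": 0, "rz": -0.07, "claw": 0.47}
    - {"dx": -0.086, "dy": -0.071, "dz": 0.024, "rx": 0, "ry": 0, "rz": -0.07, "claw": 0.47}
    - {"dx": -0.077, "dy": -0.08, "dz": 0.024, "rx": 0, "ry": 0, "rz": -0.07, "claw": 0.47}
    - {"dx": -0.068, "dy": -0.088, "dz": 0.024, "rx": 0, "ry": 0, "rz": -0.07, "claw": 0.47}
    - {"dx": -0.058, "dy": -0.095, "dz": 0.023, "rx": 0, "ry": 0, "rz": -0.07, "claw": 0.47}
    - {"dx": -0.047, "dy": -0.101, "dz": 0.023, "rx": 0, "ry": 0, "rz": -0.07, "claw": 0.47}
    - {"dx": -0.036, "dy": -0.105, "dz": 0.023, "rx": 0, "ry": 0, "rz": -0.07, "claw": 0.47}

```text
time_s: 10.75
ee_pos: [0.5402, 0.2175, 0.2311]
eef_rot: [2.769, -0.075, 1.278]
force: [-0.4, -0.0, 1.1]
grip_width: 0.0495
grip_force: 0.0
```

>>> step_arm:
  plan:
    - {"dx": -0.024, "dy": -0.109, "dz": 0.023, "rx": 0, "ry": 0, "rz": -0.07, "claw": 0.47}
    - {"dx": -0.012, "dy": -0.111, "dz": 0.023, "rx": 0, "ry": 0, "rz": -0.07, "claw": 0.47}
    - {"dx": 0, "dy": 0, "dz": 0, "rx": 0, "ry": 0, "rz": 0, "claw": 0.47}
    - {"dx": 0, "dy": 0, "dz": 0, "rx": 0, "ry": 0, "rz": 0, "claw": 0.47}

```text
time_s: 11.15
ee_pos: [0.5221, 0.2194, 0.2198]
eef_rot: [2.76, 0.003, 1.476]
force: [0.9, 0.1, 0.5]
grip_width: 0.0497
grip_force: 0.0
```

```bash
sed -i 's/.11\*n,frame(-n,u),N=12/.027*n,frame(-n,u),N=4/' p2.py; python3 st.py; python3 p2.py
```

```text
11.15 [0.5221 0.2194 0.2198] q [ 0.42  0.18  1.73 -0.23  0.92  0.62] w 0.049653986381327724 gf 0.0
F tool [ 0.2  1.  -0.2] M tool [ 0.177 -0.021 -0.027]
angle about n (rad) 0.0003838719152425042 ang with -w -3.1412087816745506 U,V,N of TCP [np.float64(-0.1033908408526539), np.float64(0.0049134871249103965), np.float64(0.10931796247356868)]
n 4 rot/row [-0.0, 0.0, 0.0]
[0.001, 0.002, 0.206]
[0.001, 0.001, 0.206]
[0.0, 0.001, 0.206]
[0.0, 0.001, 0.206]
```

>>> step_arm:
  plan:
    - {"dx": 0, "dy": 0.004, "dz": 0.22, "rx": 0, "ry": 0, "rz": 0, "claw": 0.47}
    - {"dx": 0, "dy": 0, "dz": 0.22, "rx": 0, "ry": 0, "rz": 0, "claw": 0.47}
    - {"dx": 0, "dy": 0, "dz": 0.2, "rx": 0, "ry": 0, "rz": 0, "claw": 0.47}
    - {"dx": 0, "dy": 0, "dz": 0.18, "rx": 0, "ry": 0, "rz": 0, "claw": 0.47}
    - {"dx": 0, "dy": 0, "dz": 0, "rx": 0, "ry": 0, "rz": 0, "claw": 0.6}
    - {"dx": 0, "dy": 0, "dz": 0, "rx": 0, "ry": 0, "rz": 0, "claw": 1}
    - {"dx": 0, "dy": 0, "dz": 0, "rx": 0, "ry": 0, "rz": 0, "claw": 1}
    - {"dx": 0, "dy": 0, "dz": 0, "rx": 0, "ry": 0, "rz": 0, "claw": 1}
  grip_force: 6

```text
time_s: 11.95
ee_pos: [0.5528, 0.2167, 0.1455]
eef_rot: [2.758, 0.002, 1.479]
force: [-1.1, -0.0, 1.8]
grip_width: 0.0298
grip_force: 6.0
```

```bash
python3 st.py
```

```text
11.95 [0.5528 0.2167 0.1455] q [ 0.39  0.32  1.74 -0.25  0.76  0.63] w 0.02980296448935835 gf 6.000118553638458
F tool [-0.1 -0.3 -2.1] M tool [ 0.165 -0.1   -0.01 ]
angle about n (rad) 0.0028375504519942015 ang with -w -3.138755103137799 U,V,N of TCP [np.float64(-0.10261404738251059), np.float64(0.005064707476987633), np.float64(0.028802648478469264)]
```

>>> step_arm:
  plan:
    - {"dx": 0, "dy": 0, "dz": 0, "rx": 0, "ry": 0, "rz": 0, "claw": 1}
    - {"dx": 0, "dy": 0, "dz": 0, "rx": 0, "ry": 0, "rz": 0, "claw": 1}
    - {"dx": 0, "dy": 0, "dz": -0.08, "rx": 0, "ry": 0, "rz": 0, "claw": 1}
    - {"dx": 0, "dy": 0, "dz": -0.2, "rx": 0, "ry": 0, "rz": 0, "claw": 1}
    - {"dx": 0, "dy": 0, "dz": -0.3, "rx": 0, "ry": 0, "rz": 0, "claw": 1}
    - {"dx": 0, "dy": 0, "dz": -0.3, "rx": 0, "ry": 0, "rz": 0, "claw": 1}
    - {"dx": 0, "dy": 0, "dz": 0, "rx": 0, "ry": 0, "rz": 0, "claw": 1}
    - {"dx": 0, "dy": 0, "dz": 0, "rx": 0, "ry": 0, "rz": 0, "claw": 1}
  grip_force: 30

```text
time_s: 12.75
ee_pos: [0.5198, 0.2199, 0.2265]
eef_rot: [2.759, 0.003, 1.48]
force: [-0.2, 0.3, -1.7]
grip_width: 0.0296
grip_force: 30.0
```

```bash
python3 st.py; cat > p3.py <<'E'
from plan import *
a=.245; R=frame([0,0,-1],[np.cos(a),np.sin(a),0])
plan([.540,-.228,.13],R,N=20)
E
python3 p3.py
```

```text
12.75 [0.5198 0.2199 0.2265] q [ 0.42  0.16  1.72 -0.23  0.93  0.62] w 0.029566555856881952 gf 29.99979078769684
F tool [ 0.3 -0.9  1.4] M tool [ 0.314 -0.033 -0.02 ]
angle about n (rad) 0.00357276591064551 ang with -w -3.138019887679148 U,V,N of TCP [np.float64(-0.10296213208620579), np.float64(0.005142500263280965), np.float64(0.11635830360993824)]
n 20 rot/row [0.012, 0.002, -0.011]
[-0.222, 0.01, 0.057]
[-0.222, 0.007, 0.056]
[-0.223, 0.005, 0.055]
[-0.223, 0.002, 0.054]
[-0.223, -0.001, 0.053]
[-0.223, -0.003, 0.053]
[-0.223, -0.006, 0.052]
[-0.223, -0.009, 0.051]
[-0.223, -0.011, 0.051]
[-0.223, -0.014, 0.05]
[-0.223, -0.017, 0.05]
[-0.223, -0.02, 0.049]
[-0.223, -0.022, 0.049]
[-0.223, -0.025, 0.049]
[-0.222, -0.028, 0.049]
[-0.222, -0.031, 0.048]
[-0.222, -0.034, 0.048]
[-0.221, -0.036, 0.048]
[-0.221, -0.039, 0.048]
[-0.22, -0.042, 0.048]
```

>>> step_arm:
  plan:
    - {"dx": -0.222, "dy": 0.01, "dz": 0.02, "rx": 0.012, "ry": 0.002, "rz": -0.011, "claw": 1}
    - {"dx": -0.222, "dy": 0.007, "dz": 0.02, "rx": 0.012, "ry": 0.002, "rz": -0.011, "claw": 1}
    - {"dx": -0.223, "dy": 0.005, "dz": 0.02, "rx": 0.012, "ry": 0.002, "rz": -0.011, "claw": 1}
    - {"dx": -0.223, "dy": 0.002, "dz": 0.054, "rx": 0.012, "ry": 0.002, "rz": -0.011, "claw": 1}
    - {"dx": -0.223, "dy": 0, "dz": 0.053, "rx": 0.012, "ry": 0.002, "rz": -0.011, "claw": 1}
    - {"dx": -0.223, "dy": -0.003, "dz": 0.053, "rx": 0.012, "ry": 0.002, "rz": -0.011, "claw": 1}
    - {"dx": -0.223, "dy": -0.006, "dz": 0.052, "rx": 0.012, "ry": 0.002, "rz": -0.011, "claw": 1}
    - {"dx": -0.223, "dy": -0.009, "dz": 0.051, "rx": 0.012, "ry": 0.002, "rz": -0.011, "claw": 1}
    - {"dx": -0.223, "dy": -0.011, "dz": 0.051, "rx": 0.012, "ry": 0.002, "rz": -0.011, "claw": 1}
    - {"dx": -0.223, "dy": -0.014, "dz": 0.05, "rx": 0.012, "ry": 0.002, "rz": -0.011, "claw": 1}

```text
time_s: 13.75
ee_pos: [0.5265, -0.0049, 0.1869]
eef_rot: [2.954, 0.021, 1.654]
force: [-1.3, 0.2, -1.5]
grip_width: 0.0295
grip_force: 30.0
```

>>> step_arm:
  plan:
    - {"dx": -0.223, "dy": -0.017, "dz": 0.05, "rx": 0.012, "ry": 0.002, "rz": -0.011, "claw": 1}
    - {"dx": -0.223, "dy": -0.02, "dz": 0.049, "rx": 0.012, "ry": 0.002, "rz": -0.011, "claw": 1}
    - {"dx": -0.223, "dy": -0.022, "dz": 0.049, "rx": 0.012, "ry": 0.002, "rz": -0.011, "claw": 1}
    - {"dx": -0.223, "dy": -0.025, "dz": 0.049, "rx": 0.012, "ry": 0.002, "rz": -0.011, "claw": 1}
    - {"dx": -0.222, "dy": -0.028, "dz": 0.049, "rx": 0.012, "ry": 0.002, "rz": -0.011, "claw": 1}
    - {"dx": -0.222, "dy": -0.031, "dz": 0.048, "rx": 0.012, "ry": 0.002, "rz": -0.011, "claw": 1}
    - {"dx": -0.222, "dy": -0.034, "dz": 0.048, "rx": 0.012, "ry": 0.002, "rz": -0.011, "claw": 1}
    - {"dx": -0.221, "dy": -0.036, "dz": 0.048, "rx": 0.012, "ry": 0.002, "rz": -0.011, "claw": 1}
    - {"dx": -0.221, "dy": -0.039, "dz": 0.048, "rx": 0.012, "ry": 0.002, "rz": -0.011, "claw": 1}
    - {"dx": -0.22, "dy": -0.042, "dz": 0.048, "rx": 0.012, "ry": 0.002, "rz": -0.011, "claw": 1}

```text
time_s: 14.75
ee_pos: [0.5385, -0.2289, 0.1398]
eef_rot: [-3.138, 0.005, 1.829]
force: [0.1, 0.2, -1.2]
grip_width: 0.0296
grip_force: 30.0
```

```bash
sed -i 's/.13\],R,N=20/.06],R,N=4/' p3.py; python3 st.py|head -2; python3 p3.py; python3 - <<'E'
from h import *
p=viewer.camera("scene"); pickle.dump(p,open("scene2.pkl","wb")); r=p["img"][150:300,170:370]; save("pics/s3.png",cv2.resize(r,None,fx=4,fy=4,interpolation=2))
E
```

```text
14.75 [ 0.5385 -0.2289  0.1398] q [-0.46  0.45  1.51 -0.01  1.18 -0.72] w 0.02963728276248273 gf 30.00030219554901
F tool [0.1 0.2 1.2] M tool [ 0.072 -0.026 -0.034]
n 4 rot/row [-0.001, 0.001, 0.002]
[0.002, 0.005, 0.199]
[0.002, 0.005, 0.199]
[0.002, 0.005, 0.199]
[0.001, 0.004, 0.199]
```

View pics/s3.png

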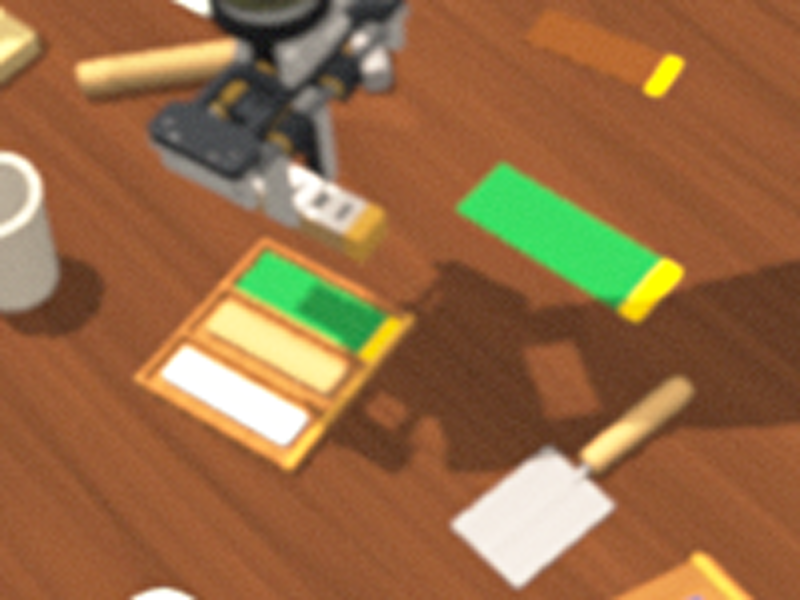

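The block is held, brass end towards the yellow end, above the green compartment (crop (315,300)). I lower it.

>>> step_arm:
  plan:
    - {"dx": 0.007, "dy": 0.019, "dz": 0.2, "rx": -0.004, "ry": 0.003, "rz": 0.008, "claw": 1}
    - {"dx": 0, "dy": 0, "dz": 0.2, "rx": 0, "ry": 0, "rz": 0, "claw": 1}
    - {"dx": 0, "dy": 0, "dz": 0.2, "rx": 0, "ry": 0, "rz": 0, "claw": 1}
    - {"dx": 0, "dy": 0, "dz": 0.2, "rx": 0, "ry": 0, "rz": 0, "claw": 1}
    - {"dx": 0, "dy": 0, "dz": 0, "rx": 0, "ry": 0, "rz": 0, "claw": 1}
    - {"dx": 0, "dy": 0, "dz": 0, "rx": 0, "ry": 0, "rz": 0, "claw": 1}

```text
time_s: 15.4
ee_pos: [0.5408, -0.2268, 0.0613]
eef_rot: [3.137, 0.001, 1.816]
force: [-0.2, 0.6, 0.3]
grip_width: 0.0291
grip_force: 30.0
```

```bash
sed -i 's/.06\],R,N=4/.034],R,N=4/' p3.py; python3 st.py|head -2; python3 p3.py; python3 - <<'E'
from h import *
from plan import *
o=telemetry.get_obs(); 
for nm in("top","scene"):
    p=viewer.camera(nm); I=p["img"]; c=proj(p,o["ee_pos"]); a,b=int(c[0]),int(c[1])
    W=world(p); hs=cv2.cvtColor(I,cv2.COLOR_RGB2HSV).astype(int)
    S=np.array([.540,-.228,.005]); t=np.array([-np.sin(.245),np.cos(.245),0]); x=np.array([np.cos(.245),np.sin(.245),0])
    q=W-S; m=(abs(q@t)<.075)&(abs(q@x)<.03)&(q[...,2]>.022+.02)&(q[...,2]<.024+.035)
    print(nm,m.sum())
    wh=m&(((hs[...,2]>150)&(hs[...,1]<60))|((hs[...,0]>15)&(hs[...,0]<32)&(hs[...,1]>110)))
    if wh.sum(): print("along",np.percentile((q@t)[wh],[1,50,99]),"across",np.percentile((q@x)[wh],[1,50,99]),"z",np.percentile(W[...,2][wh],[5,50,95]))
    save(f"pics/d_{nm}.png",cv2.resize(I[max(b-60,0):b+60,a-80:a+80],None,fx=5,fy=5,interpolation=2))
E
```

```text
15.4 [ 0.5408 -0.2268  0.0613] q [-0.46  0.55  1.56  0.    1.02 -0.71] w 0.02912108936644158 gf 29.999749660491943
F tool [ 0.6 -0.  -0.3] M tool [ 0.042 -0.051 -0.011]
n 4 rot/row [0.001, 0.0, -0.0]
[-0.002, -0.003, 0.068]
[-0.002, -0.003, 0.068]
[-0.002, -0.003, 0.068]
[-0.002, -0.003, 0.068]
top 59
along [0.03942087 0.05079211 0.05660913] across [-0.00880213  0.00457081  0.01419669] z [0.0482915  0.05576986 0.06125044]
scene 271
along [-0.01068287  0.02840031  0.06029111] across [-0.01472574  0.00086009  0.01877692] z [0.05066136 0.05621523 0.05991266]
```

View pics/d_scene.png

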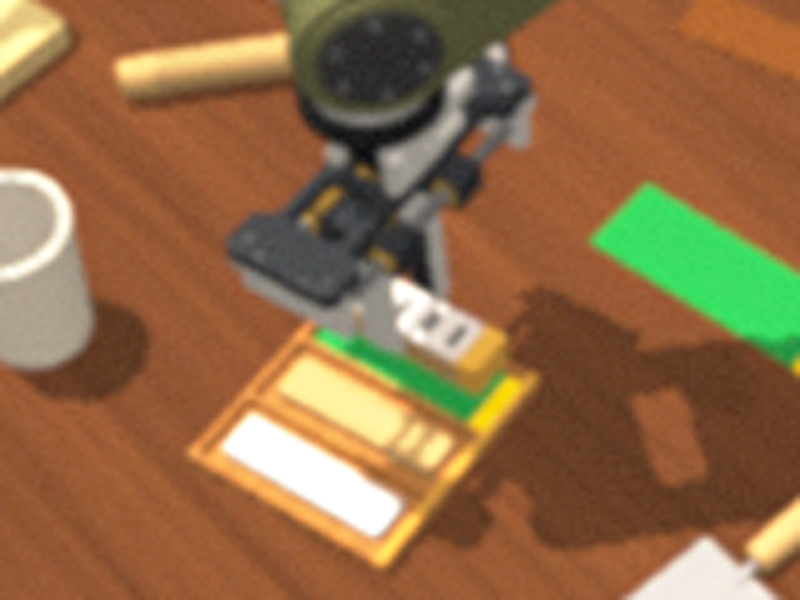

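The held block is aligned over the compartment (brass end at (480,355)), with its bottom still about 25 mm above the card. I continue down slowly.

>>> step_arm:
  plan:
    - {"dx": -0.025, "dy": -0.01, "dz": 0.1, "rx": 0, "ry": 0, "rz": 0, "claw": 1}
    - {"dx": 0, "dy": 0, "dz": 0.06, "rx": 0, "ry": 0, "rz": 0, "claw": 1}
    - {"dx": 0, "dy": 0, "dz": 0.05, "rx": 0, "ry": 0, "rz": 0, "claw": 1}
    - {"dx": 0, "dy": 0, "dz": 0.02, "rx": 0, "ry": 0, "rz": 0, "claw": 1}
    - {"dx": 0, "dy": 0, "dz": 0, "rx": 0, "ry": 0, "rz": 0, "claw": 1}
    - {"dx": 0, "dy": 0, "dz": 0, "rx": 0, "ry": 0, "rz": 0, "claw": 1}

```text
time_s: 16.1
ee_pos: [0.5409, -0.2297, 0.0388]
eef_rot: [3.136, 0.002, 1.816]
force: [-0.7, -0.3, -0.9]
grip_width: 0.0298
grip_force: 30.0
```

>>> step_arm:
  plan:
    - {"dx": 0, "dy": 0, "dz": 0.02, "rx": 0, "ry": 0, "rz": 0, "claw": 1}
    - {"dx": 0, "dy": 0, "dz": 0.01, "rx": 0, "ry": 0, "rz": 0, "claw": 1}
    - {"dx": 0, "dy": 0, "dz": 0, "rx": 0, "ry": 0, "rz": 0, "claw": 1}
    - {"dx": 0, "dy": 0, "dz": 0, "rx": 0, "ry": 0, "rz": 0, "claw": 1}

```text
time_s: 16.5
ee_pos: [0.5409, -0.2296, 0.0357]
eef_rot: [3.136, 0.002, 1.816]
force: [-0.2, -0.7, -0.0]
grip_width: 0.0296
grip_force: 30.0
```

>>> step_arm:
  plan:
    - {"dx": 0, "dy": 0, "dz": 0.01, "rx": 0, "ry": 0, "rz": 0, "claw": 1}
    - {"dx": 0, "dy": 0, "dz": 0.007, "rx": 0, "ry": 0, "rz": 0, "claw": 1}
    - {"dx": 0, "dy": 0, "dz": 0, "rx": 0, "ry": 0, "rz": 0, "claw": 1}
    - {"dx": 0, "dy": 0, "dz": 0, "rx": 0, "ry": 0, "rz": 0, "claw": 1}

```text
time_s: 16.9
ee_pos: [0.5409, -0.2297, 0.0339]
eef_rot: [3.136, 0.002, 1.816]
force: [-0.3, -0.2, -0.5]
grip_width: 0.0298
grip_force: 30.0
```

>>> step_arm:
  plan:
    - {"dx": 0, "dy": 0, "dz": 0.008, "rx": 0, "ry": 0, "rz": 0, "claw": 1}
    - {"dx": 0, "dy": 0, "dz": 0.005, "rx": 0, "ry": 0, "rz": 0, "claw": 1}
    - {"dx": 0, "dy": 0, "dz": 0, "rx": 0, "ry": 0, "rz": 0, "claw": 1}
    - {"dx": 0, "dy": 0, "dz": 0, "rx": 0, "ry": 0, "rz": 0, "claw": 1}

```text
time_s: 17.3
ee_pos: [0.541, -0.2297, 0.0334]
eef_rot: [3.136, 0.003, 1.816]
force: [-4.2, 1.4, 7.5]
grip_width: 0.0295
grip_force: 30.0
```

Contact came at the expected height. I release gently and withdraw.

>>> step_arm:
  plan:
    - {"dx": 0, "dy": 0, "dz": -0.003, "rx": 0, "ry": 0, "rz": 0, "claw": 0.65}
    - {"dx": 0, "dy": 0, "dz": 0, "rx": 0, "ry": 0, "rz": 0, "claw": 0.6}
    - {"dx": 0, "dy": 0, "dz": 0, "rx": 0, "ry": 0, "rz": 0, "claw": 0.6}
    - {"dx": 0, "dy": 0, "dz": 0, "rx": 0, "ry": 0, "rz": 0, "claw": 0.6}
    - {"dx": 0, "dy": 0, "dz": -0.1, "rx": 0, "ry": 0, "rz": 0, "claw": 0.6}
    - {"dx": 0, "dy": 0, "dz": -0.3, "rx": 0, "ry": 0, "rz": 0, "claw": 0.6}
    - {"dx": 0, "dy": 0, "dz": -0.4, "rx": 0, "ry": 0, "rz": 0, "claw": 0.6}
    - {"dx": 0, "dy": 0, "dz": -0.4, "rx": 0, "ry": 0, "rz": 0, "claw": 0.6}
    - {"dx": 0.3, "dy": -0.2, "dz": -0.3, "rx": 0, "ry": 0, "rz": 0, "claw": 0.6}
    - {"dx": 0.4, "dy": -0.2, "dz": -0.3, "rx": 0, "ry": 0, "rz": 0, "claw": 0.6}

```text
time_s: 18.3
ee_pos: [0.4853, -0.1737, 0.2123]
eef_rot: [3.135, 0.003, 1.815]
force: [0.3, 0.2, 0.5]
grip_width: 0.0374
grip_force: 0.0
```

>>> step_arm:
  plan:
    - {"dx": 0.4, "dy": -0.2, "dz": 0, "rx": 0, "ry": 0, "rz": 0, "claw": 0.6}
    - {"dx": 0.4, "dy": -0.2, "dz": 0, "rx": 0, "ry": 0, "rz": 0, "claw": 0.6}
    - {"dx": 0.4, "dy": 0, "dz": 0, "rx": 0, "ry": 0, "rz": 0, "claw": 0.6}
    - {"dx": 0, "dy": 0, "dz": 0, "rx": 0, "ry": 0, "rz": 0, "claw": 0.6}

```text
time_s: 18.7
ee_pos: [0.417, -0.0643, 0.2111]
eef_rot: [3.134, 0.003, 1.818]
force: [0.7, -0.9, -0.1]
grip_width: 0.0375
grip_force: 0.0
```

```bash
python3 - <<'E'
from h import *
p=viewer.camera("top"); q=viewer.camera("scene")
a=cv2.resize(p["img"][165:260,370:470],(400,380),interpolation=2); b=cv2.resize(q["img"][190:290,195:295],(380,380),interpolation=2)
save("pics/fin.png",np.hstack([a,b]))
E
```

```text
(no output)
```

View pics/fin.png

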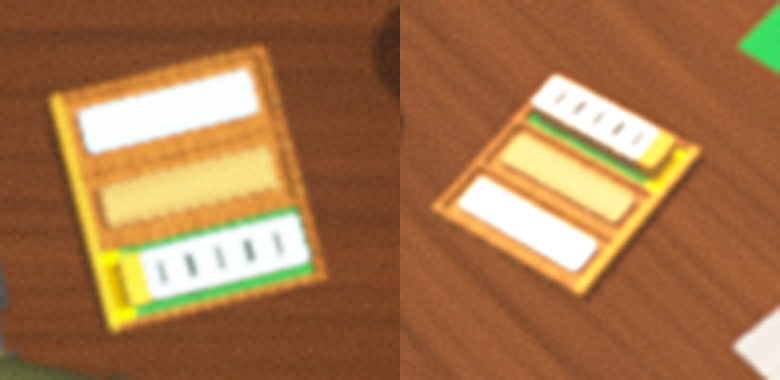

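The block lies flat in the green compartment (left half (215,263)), face up and brass end at yellow; the strips are untouched.

```bash
python3 -c "
from station import hand_in
print(hand_in())"
```

```text
the job is handed in; nothing more can be done
None
```

The screw is slackened fully (it gave clockwise) with the jaw drawn back, and the block lies flat and face up in the green-card compartment, brass end at the yellow end; the job was handed in at about 19 s, with no verdict returned.

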